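Hold a case lid with its hinge knuckles in line

TASK

The lid of the blue instrument case has come off its hinge. Pick the lid up from the green mat by its black handle, set it on the case with its brass knuckle between the two steel knuckles, and press it fully down against the sprung tray inside so that the knuckle holes line up for the hinge pin. Finish while still gripping the handle and holding the lid down like that (the tray lifts it again if you let go), and leave the pin and all other things where they are.

Things in the scene. Friction and masses are not known exactly. Their poses are not given: they have to be found in the camera images.
- lid: Loose lid, 0.24 to 0.36 kg, flat on the mat at the start: aluminium plate 110 x 140 mm (z 10 to 16, x -54 to +56 mm), plug below 80 x 110 mm (z 0 to 10), black handle above, brass knuckle at one edge. Origin: centre of the plug's underside. Axes: x towards the knuckle, y along the hinge line, z up.
- lid_handle (a point): Middle of the lid's black handle, a solid flat-sided bar 14 mm thick in the lid's x, 60 mm long in its y, 34 mm tall (z 16 to 50 mm of the lid frame). This point: (0, 0, 33) mm in the lid frame.
- lid_bore (a point): Middle of the hole of the lid's brass knuckle, (70, 0, 9) mm in the lid frame. The knuckle is a tube along the lid's y, 37 mm long, 18 mm outside, 10 mm hole.
- case: Blue instrument case without its lid, fixed, 120 (x) x 150 (y) mm, rim 60 mm above the table. Origin: centre of its underside on the table. Axes: x towards the hinge side (dark jamb block with two steel knuckles, reaching to x = 82 mm), y along the hinge line, z up. Opening 83 x 113 mm about x = y = 0, with a 5 mm wide bevel at the rim; the lid's plug has 1.5 mm play all round.
- case_seat (a point): Where the lid's origin lies when the lid is fully down with its plate on the rim and the lid's axes along the case's: (0, 0, 50) mm in the case frame.
- case_bore (a point): Middle of the line through the holes of the two steel knuckles, half way between them: (70, 0, 59) mm in the case frame. The knuckles are tubes along y, 18 mm outside, 10 mm holes, from 22 to 54 mm either side of this point; the gap between them is 44 mm.
- tray (a joint): Black sprung tray inside the case opening, 70 x 98 mm; its top is 2 mm below the rim when free. Value in m: how far it is pressed down, 0 when free, 0.008 with the lid fully down (travel 0.012). It pushes up with 4.2 N at 0 and 9 N at 0.008, more than the lid's weight.
- pin: Steel hinge pin, 6 mm thick, 120 mm long along its y, lying in the steel dish; not needed, leave it. Origin: underside of its middle.
- dish: Open stainless dish 90 x 200 x 22 mm near the back of the table, holding the pin; leave it. Origin: centre of underside.
- beaker: Stainless beaker, 72 mm wide, 90 mm high, near the back; leave it. Origin: centre of underside.
- tissue_box: White and blue tissue box 100 x 230 x 85 mm near the back; leave it. Origin: centre of underside.
- forceps: Steel forceps 165 mm long lying at the right side; leave them. Origin: underside of the middle of the handle.
- handpiece: Grey pen-like handpiece 160 mm long lying at the right side; leave it. Origin: underside of its middle.
- syringe: Small syringe with pink plunger, 130 mm long, lying at the left side; leave it. Origin: underside of its barrel.
Things that resemble listed ones, but are neither listed nor needed, are in the scene too. Of the things shaped like the lid, the aluminium one is meant.

How it is judged:
On the way:
1. the lid is lifted off the mat in the gripper (contact force between the fingers and lid above 1 N and height (world z) of lid above 0.03 m), for 0.2 s.
At the end, for the whole second after the job is handed in: Still gripped (finger forces over 25 N in all), the lid is still, level within 0.06 rad, tray pressed in over 5.5 mm; its hole is within 3 mm of the case's hole line in height and depth, within 4.5 mm of centred between the steel knuckles, and parallel within 0.06 rad (x of lid_bore in the frame of case_bore between -0.003 and 0.003 m and z of lid_bore in the frame of case_bore between -0.003 and 0.003 m and y of lid_bore in the frame of case_bore between -0.0045 and 0.0045 m and angle between the y axis of lid_bore and the y axis of case_bore, either way round below 0.06 rad and angle between lid's own z axis and vertical below 0.06 rad and value of joint tray above 0.0055 m and contact force between the fingers and lid above 25 N and linear speed of lid below 0.02 m/s); the arm keeps its last pose, push and grip.
It fails at once if another thing on the table is moved more than 30 mm (distance of any of pin, dish, beaker, tissue_box, forceps, handpiece, syringe from where it was at the start of the episode above 0.03 m).
It also fails if it takes over 42 s, if anything falls off the work surface, if the arm or the gripper's body presses on something with over 40 N, if the wrist force passes 120 N, or if a joint passes its speed limit or range.

ROBOT

A 6-joint arm with a two-finger parallel gripper is mounted at the origin on the work surface. World frame = base frame: x ahead of the robot, y to its left, z up, the work surface at z = 0. Lengths are in m, angles in rad, forces in N, time in s.
With the tool pointing down it reaches from about 0.375 to 0.975 m from the base axis. Payload 3.8 kg.
Tool frame: the origin (TCP) lies midway between the tips of the shut fingers; the grasp point (between the pads) lies 19 mm behind it; z points along the fingers, y is the line along which they close (so a half turn about z gives the same grasp; the last joint's range is limited). The gripper opens to 85 mm and grips with 20 to 120 N. Pads are 22 mm wide; open, the fingers measure 114 mm over their backs; the gripper's body (76 mm by 85 mm) begins 54 mm behind the grasp point. The pads swing forward as they close: fully open they stand 13 mm farther back than shut.
Start: joints at [-1.34, 0.264, 1.604, -0, 1.274, -0.037], TCP at [0.179, -0.651, 0.231] pointing down, gripper open.
Joint ranges: [-2.63, 2.63], [-0.94, 2.18], [0.31, 2.57], [-1.31, 4.45], [0, 2.66], [-2.55, 2.55]. Speed limits (rad/s): [2.57, 2.57, 3.14, 3.14, 3.14, 3.14].

INTERFACE

Orientations are given as a rotation vector (axis times angle).
In Python, from workcell import status, read_camera, workorder, masks_of gives the robot as it stands.
- The arm moves only by the tool drive_tool, never from a script. Its argument "rows" is a list of rows, each a list of 7 numbers: the turn, a rotation vector about the tool's x, y, z in degrees, then the shift along the tool's x, y, z in m, then the opening, from 0 (shut) to 1 (fully open). In form: [[ax, ay, az, tx, ty, tz, claw], ...]. A call has 1 to 8 rows; each row shifts and turns the commanded pose from where the row before left it, along the tool's axes as they then stand; what a row does not reach is not made up. A row lasts 1/12 s, in which the tool goes at most 41.7 mm and 7.16 degrees, less where a joint would pass 70% of its speed; a pose out of reach is approached as far as the arm can. A call is refused whole if a number of a shift passes 0.0417 or a number of a turn 7.16, either way. A call with a gripper value outside its range is refused whole. The fingers move at their own pace and stop on an object; "force" is the grip in N (left out, the last holds). Time passes only in rows, so rows that do not move let the fingers close. It gives the time, the measured TCP pose, the force, the opening and the grip force at its end, in the units of the state.
- status.read_state(): the state, without advancing time (a new reading comes with each control period).
- read_camera(name): name is "scene" or "top" or "wrist"; returns a dict with "color" (420x560x3 uint8, red, green, blue), "intrinsics" (3x3 intrinsics, pixels), "D" ([k1, k2, p1, p2, k3] as OpenCV has them; the pictures are not rectified), "world_from_camera" (4x4, takes a point from camera to world coordinates); the wrist camera has in their place "mount" (4x4, takes a point from camera to tool coordinates, whose origin is the TCP and whose axes are the flange's). Camera axes: x right, y up, looking along -z (the intrinsics and any distortion apply to the point x, -y, -z); pixel columns grow to the right and rows downward; lengths in m; the calibration is good to about 2 mm. A picture is of the moment at which its call begins: read the wrist's pose just before it. There is no depth.
- workorder.finish_job(): hands the job in; it is judged then, once.
Trained networks look in a picture, given as the dict that the camera call returned (one of the last four; its "shot" number tells which), for a name from the list of things; names that differ only in an ending like _2 or _b are one class to them, and where a whole thing is asked for, a point or a joint stands for the part that bears it (a point fixed in the world has none). Each returns a list of dicts, best first, with "score" (0 to 1); they miss things now and then, are a little off and sometimes report something else, mostly with a low value. They report only what shows in the picture. A call takes as long as a camera call. They do not tell look-alikes from the thing itself.
- masks_of(picture, name): "mask" (420x560 bool, what is visible of it) and "bbox" ([left, top, right, bottom] in pixels, round what is visible of it).
The state is a dict: "time": time; "q": joint angles; "joint_vel": joint speeds; "joint_torque": joint torques, N m; "tool_pos": TCP position; "tcp_rot": TCP orientation; "wrist_force": force on the tool from outside, world axes, zero at the start; "torque": the same for the moment, N m; "width": opening from 0.0 (shut) to 1.0 (fully open); "grip_force": force on a finger pad.
Only numpy, scipy, OpenCV 4.12 (cv2) and the standard library are available. Lean on these libraries where they do the work, as an engineer would, in place of code of your own. Each camera call takes 0.05 s, during which the arm holds its last target. There are 200 camera calls.

## Working session

There is one attempt and no reset: what is moved stays moved. The work goes in short steps, Python scripts to look and compute and a tool call to move; the robot and the scene stay as the last step left them, time stands still between calls to the robot, and variables do not carry over. Pictures are saved under pics/ and viewed, at most 10 in all, crops included, and the job is handed in when it is done.

Besides the shell and the picture viewer there is one more tool, called after "Call:" as a command line: name --pt "numbers of a row" for each row, then --argument value for the rest. drive_tool: Moves the arm, as the interface text tells. Its arguments: {"type":"object","properties":{"rows":{"type":"array"},"force":{"type":"number"}},"required":["rows"]}

```bash
ls; mkdir -p pics; cat > h.py <<'E'
import numpy as np, cv2
from scipy.spatial.transform import Rotation as R
from workcell import status, read_camera, workorder, masks_of
def wfc(p, st=None):
    if 'world_from_camera' in p: return np.array(p['world_from_camera'])
    T=np.eye(4); T[:3,:3]=R.from_rotvec(st['tcp_rot']).as_matrix(); T[:3,3]=st['tool_pos']
    return T@np.array(p['mount'])
def proj(P,p,st=None):
    T=np.linalg.inv(wfc(p,st)); c=np.atleast_2d(P)@T[:3,:3].T+T[:3,3]; c=c*[1,-1,-1]
    return cv2.projectPoints(c.reshape(-1,1,3),np.zeros(3),np.zeros(3),np.array(p['intrinsics']),np.array(p['D'],float))[0].reshape(-1,2)
def onz(uv,z,p,st=None):
    T=wfc(p,st); n=cv2.undistortPoints(np.array(uv,float).reshape(-1,1,2),np.array(p['intrinsics']),np.array(p['D'],float)).reshape(-1,2)
    d=np.c_[n[:,0],-n[:,1],-np.ones(len(n))]@T[:3,:3].T
    return T[:3,3]+d*((z-T[2,3])/d[:,2])[:,None]
def save(p,n,box=None,s=1):
    c=p['color'][:,:,::-1]
    if box: c=c[box[1]:box[3],box[0]:box[2]]
    cv2.imwrite('pics/'+n+'.png',cv2.resize(c,None,fx=s,fy=s,interpolation=cv2.INTER_CUBIC))
E
python3 - <<'E'
from h import *
s=status.read_state(); print(s)
for n in ['scene','top']:
    p=read_camera(n); save(p,n+'0')
    print(n,wfc(p)[:3,3])
    for k in ['lid','lid_handle','case','tray']:
        print(n,k,[(round(float(m['score']),2),list(m['bbox'])) for m in masks_of(p,k)])
E
```

```text
pics
{'time': 0.0, 'q': array([-1.33987658e+00,  2.64776823e-01,  1.60539066e+00,  1.98881815e-05,
        1.27372812e+00, -3.69257360e-02]), 'joint_vel': array([-9.81498834e-04, -1.23306402e-03,  5.63887182e-04,  1.20004167e-03,
        1.84772607e-05,  5.27421035e-04]), 'joint_torque': array([ 1.59438014e-04, -5.15107369e+01, -3.67315793e+01, -1.15906510e-04,
        1.29452418e-02, -1.22511605e-05]), 'tool_pos': array([ 0.17845787, -0.65020494,  0.22993711]), 'tcp_rot': array([-3.11118982e+00, -4.19158789e-01,  3.20378035e-04]), 'wrist_force': array([-0.4390395 ,  0.09517798, -0.81209466]), 'torque': array([ 0.02405961, -0.02264896,  0.00838362]), 'grip_force': 0.0, 'width': 0.996021658750226}
scene [ 1.36642062 -0.2864281   0.71092376]
scene lid [(0.84, [224.8, 185.1, 281.1, 218.7]), (0.78, [302.1, 156.4, 350.0, 183.6]), (0.77, [313.8, 200.5, 378.3, 237.3])]
scene lid_handle [(0.85, [220.5, 186.7, 281.5, 219.8]), (0.83, [299.8, 159.4, 348.7, 182.9]), (0.64, [315.4, 201.1, 375.2, 235.1])]
scene case [(0.63, [179.8, 219.9, 265.1, 290.9])]
scene tray [(0.94, [199.7, 229.3, 245.5, 261.8])]
top [ 0.46046762 -0.01885373  1.7520514 ]
top lid [(0.76, [186.4, 275.5, 230.1, 319.3]), (0.7, [205.0, 190.6, 248.6, 237.8])]
top lid_handle [(0.88, [204.0, 199.3, 246.1, 236.6]), (0.81, [185.8, 275.0, 227.0, 320.4]), (0.7, [267.9, 250.5, 316.8, 295.7])]
top case [(0.91, [307.3, 179.5, 362.0, 232.0])]
top tray [(0.8, [317.0, 193.9, 350.8, 224.0]), (0.42, [307.7, 179.7, 361.3, 234.1])]
```

```bash
python3 - <<'E'
import cv2
a=cv2.imread('pics/top0.png');b=cv2.imread('pics/scene0.png')
cv2.imwrite('pics/tc.png',cv2.resize(a[150:350,130:396],None,fx=3,fy=3,interpolation=cv2.INTER_CUBIC))
E
```

```text
(no output)
```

View pics/scene0.png

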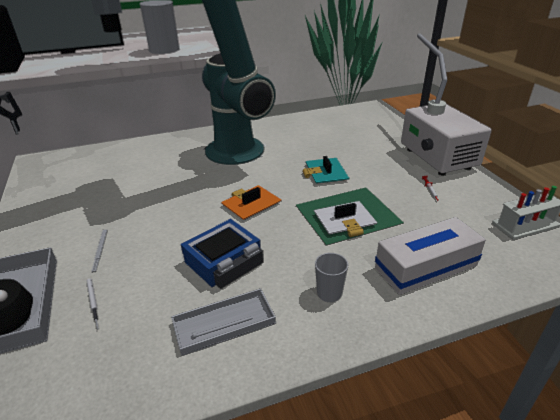

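View pics/tc.png

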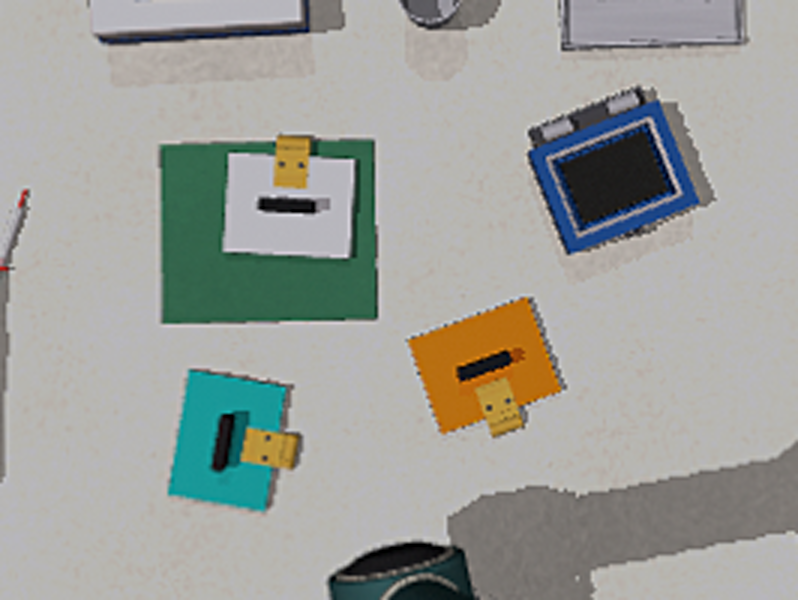

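Look-alikes for the lid in the top view are the aluminium one on the green mat (226,218), teal (207,297) and orange (292,273). I choose the aluminium one on the mat, and its brass knuckle faces up in the image, towards world +x. The case is at about (335,208), with its steel knuckles at (315,193) and (337,184). Next I measure both.

```bash
cat >> h.py <<'E'
from scipy.optimize import least_squares
def fit(pts,uv,p,x0,st=None):
    # pts in object frame, planar pose (x,y,yaw)
    pts=np.array(pts,float)
    def W(v): 
        c,s=np.cos(v[2]),np.sin(v[2]); return np.c_[v[0]+c*pts[:,0]-s*pts[:,1],v[1]+s*pts[:,0]+c*pts[:,1],pts[:,2]]
    r=least_squares(lambda v:(proj(W(v),p,st)-uv).ravel(),x0)
    return r.x,np.round(r.fun.reshape(-1,2),1)
E
python3 - <<'E'
from h import *
p=read_camera('top')
f=lambda a:np.array(a)/3.+[130,150]-.33
print(onz(f([[287,205],[610,180]]),.05,p))
L=f([(354,160),(230,153),(222,250),(350,257),(287,205)])
v,r=fit([(.056,-.07,.016),(.056,.07,.016),(-.054,.07,.016),(-.054,-.07,.016),(0,0,.05)],L,p,[.6,.1,0]);print('lid',v,r.tolist())
C=f([(660,100),(530,155),(570,252),(698,202),(626,102),(558,130)])
v,r=fit([(.06,-.075,.06),(.06,.075,.06),(-.06,.075,.06),(-.06,-.075,.06),(.07,-.038,.068),(.07,.038,.068)],C,p,[.6,-.2,.3]);print('case',v,r.tolist())
s=status.read_state();print(s['tool_pos'],R.from_rotvec(s['tcp_rot']).as_matrix().round(3).tolist())
p=read_camera('wrist');print(p['mount'],p['intrinsics'])
E
```

```text
[[ 0.52934577  0.1756338   0.05      ]
 [ 0.56346563 -0.17315294  0.05      ]]
lid [ 0.52974382  0.17709082 -0.03555671] [[0.5, -0.4], [-0.2, -0.4], [0.4, 0.4], [-0.2, 0.5], [-0.4, -0.1]]
case [ 0.56608955 -0.17753639  0.3981514 ] [[-0.5, -0.1], [-0.2, -1.3], [0.3, 0.9], [0.8, 0.4], [-0.6, 0.3], [0.1, -0.3]]
[ 0.17859012 -0.65094451  0.23129782] [[0.964, 0.265, -0.0], [0.265, -0.964, -0.0], [-0.0, 0.0, -1.0]]
[[-5.77392686e-04  9.64449722e-01  2.64265775e-01  6.67551857e-02]
 [ 9.99999353e-01  8.15801641e-04 -7.92411931e-04  5.57461898e-04]
 [-9.79829919e-04  2.64265146e-01 -9.64449570e-01 -1.42808884e-01]
 [ 0.00000000e+00  0.00000000e+00  0.00000000e+00  1.00000000e+00]] [[295.55014494   0.         278.52953208]
 [  0.         295.55014494 210.21946056]
 [  0.           0.           1.        ]]
```

Call:
drive_tool --pt "0 0 0 0.0287 -0.0213 -0.0012 1" --pt "0 0 0 0.0287 -0.0213 -0.0012 1" --pt "0 0 0 0.0287 -0.0213 -0.0012 1" --pt "0 0 0 0.0287 -0.0213 -0.0012 1" --pt "0 0 0 0.0287 -0.0213 -0.0012 1" --pt "0 0 0 0.0287 -0.0213 -0.0012 1" --pt "0 0 0 0.0287 -0.0213 -0.0012 1" --pt "0 0 0 0.0287 -0.0213 -0.0012 1" --force 60

```text
time: 1.27
tool_pos: [0.3557, -0.4245, 0.2413]
tcp_rot: [3.113, 0.419, 0.001]
wrist_force: [0.0, -0.7, -0.7]
width: 0.999
grip_force: 0.0
```

Call:
drive_tool --pt "0 0 0 0.0287 -0.0213 -0.0012 1" --pt "0 0 0 0.0287 -0.0213 -0.0012 1" --pt "0 0 0 0.0287 -0.0213 -0.0012 1" --pt "0 0 0 0.0287 -0.0213 -0.0012 1" --pt "0 0 0 0.0287 -0.0213 -0.0012 1" --pt "0 0 0 0.0287 -0.0213 -0.0012 1" --pt "0 0 0 0.0287 -0.0213 -0.0012 1" --pt "0 0 0 0.0287 -0.0213 -0.0012 1"

```text
time: 1.93
tool_pos: [0.5322, -0.1992, 0.2509]
tcp_rot: [3.113, 0.42, 0.001]
wrist_force: [0.9, -0.4, -0.8]
width: 1.002
grip_force: 0.0
```

Call:
drive_tool --pt "0 0 -7 0 0 0 1" --pt "0 0 -7 0 0 0 1" --pt "0 0 -7 0 0 0 1" --pt "0 0 -7 0 0 0 1" --pt "0 0 -7 0 0 0 1" --pt "0 0 -7 0 0 0 1" --pt "0 0 -7 0 0 0 1"

```text
time: 2.52
tool_pos: [0.5313, -0.2007, 0.2506]
tcp_rot: [2.654, 1.681, 0.0]
wrist_force: [-0.1, -0.5, 0.7]
width: 1.0
grip_force: 0.0
```

Call:
drive_tool --pt "0 0 -7 0 0 0 1" --pt "0 0 -7 0 0 0 1" --pt "0 0 -7 0 0 0 1" --pt "0 0 -7 0 0 0 1" --pt "0 0 -7 0 0 0 1" --pt "0 0 -7 0 0 0 1" --pt "0 0 0 0 0 0 1" --pt "0 0 0 0 0 0 1"

```text
time: 3.18
tool_pos: [0.5313, -0.2008, 0.2506]
tcp_rot: [1.887, 2.511, 0.0]
wrist_force: [-0.3, -0.9, 0.1]
width: 1.001
grip_force: 0.0
```

```bash
python3 - <<'E'
from h import *
import pickle
s=status.read_state(); p=read_camera('wrist'); save(p,'w_case',s=1.4); pickle.dump((s,p),open('case.pkl','wb'))
print(s['time'],s['tool_pos'],R.from_rotvec(s['tcp_rot']).as_matrix().round(3).tolist())
for k in ['case','tray']: print([(m['score'],m['bbox']) for m in masks_of(p,k)])
E
```

```text
3.1833 [ 0.53128247 -0.20078552  0.25060979] [[-0.278, 0.961, 0.0], [0.961, 0.278, -0.0], [-0.0, 0.0, -1.0]]
[(0.57, [254.3, 104.8, 386.0, 246.5])]
[(0.85, [279.3, 126.3, 345.4, 221.9]), (0.34, [483.4, 4.7, 560.0, 82.6])]
```

View pics/w_case.png

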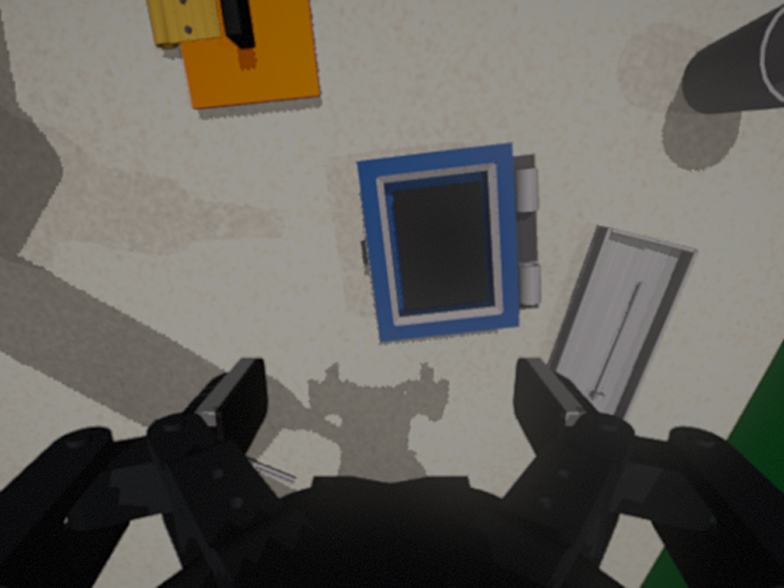

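The wrist view (displayed 1.4x) shows the case rim corners at (358,160), (513,144), (519,325), (381,341), and the steel knuckles on the right at (527,190) and (531,284). I fit the pose from these rim and bevel edges.

```bash
python3 - <<'E'
from h import *
import pickle
s,p=pickle.load(open('case.pkl','rb'))
hsv=cv2.cvtColor(p['color'],cv2.COLOR_RGB2HSV)
print(hsv[[112,150,180],[310,265,366]],)
m=((hsv[...,0]>100)&(hsv[...,0]<125)&(hsv[...,1]>150)&(hsv[...,2]>85)).astype(np.uint8)
m[:, :250]=0; m[:,380:]=0
cs,h=cv2.findContours(m,cv2.RETR_CCOMP,cv2.CHAIN_APPROX_NONE)
ar=[cv2.contourArea(c) for c in cs]; o=int(np.argmax(ar)); kids=[i for i in range(len(cs)) if h[0][i][3]==o]; k=max(kids,key=lambda i:ar[i])
def quad(c,shrink):
    c=c.reshape(-1,2).astype(float)
    q=cv2.approxPolyDP(c.astype(np.float32).reshape(-1,1,2),9,True).reshape(-1,2)
    L=[]
    for a,b in zip(q,np.roll(q,-1,0)):
        d=(b-a);n=np.linalg.norm(d);d=d/n;t=(c-a)@d;e=np.abs((c-a)@[-d[1],d[0]])
        S=c[(t>.12*n)&(t<.88*n)&(e<4)]; x=cv2.fitLine(S.astype(np.float32),cv2.DIST_HUBER,0,.01,.01).ravel(); L.append(np.cross([x[2],x[3],1],[x[2]+x[0],x[3]+x[1],1]))
    P=np.array([np.cross(L[i-1],L[i]) for i in range(len(L))]); return P[:,:2]/P[:,2:]
def order(q): # TL,TR,BR,BL
    a=q-q.mean(0); return q[np.argsort(np.arctan2(a[:,1],a[:,0]))]
qo=quad(cs[o],0); qi=quad(cs[k],0); print(qo.round(1).tolist(),qi.round(1).tolist())
qo=order(qo);qi=order(qi)
K=np.array([(527,190),(531,284)])/1.4
def rect(a,b,z): return [(-a,b,z),(a,b,z),(a,-b,z),(-a,-b,z)]
A=rect(.06,.075,.06);B=rect(.0465,.0615,.06)
x0=[.566,-.178,.38]
for n,P,U in [('out',A,qo),('in',B,qi),('both',A+B,np.r_[qo,qi]),('kn',[(.07,.038,.068),(.07,-.038,.068)],K)]:
    v,r=fit(P,U,p,x0,s); print(n,v.round(4),r.tolist())
E
```

```text
[[109 153 115]
 [108 171 112]
 [109 155 110]]<stdin>:15: RuntimeWarning: invalid value encountered in divide
Traceback (most recent call last):
cv2.error: OpenCV(4.12.0) /io/opencv/modules/imgproc/src/linefit.cpp:50: error: (-215:Assertion failed) count > 0 in function 'fitLine2D_wods'
```

```bash
cat > casefit.py <<'E'
from h import *
import pickle
def quad(c):
    c=c.reshape(-1,2).astype(float)
    q=cv2.approxPolyDP(c.astype(np.float32).reshape(-1,1,2),9,True).reshape(-1,2)
    L=[]
    for a,b in zip(q,np.roll(q,-1,0)):
        d=(b-a);n=np.linalg.norm(d);d=d/n;t=(c-a)@d;e=np.abs((c-a)@[-d[1],d[0]])
        S=c[(t>.12*n)&(t<.88*n)&(e<4)]; x=cv2.fitLine(S.astype(np.float32),cv2.DIST_HUBER,0,.01,.01).ravel(); L.append(np.cross([x[2],x[3],1],[x[2]+x[0],x[3]+x[1],1]))
    P=np.array([np.cross(L[i-1],L[i]) for i in range(len(L))]); q=P[:,:2]/P[:,2:]
    a=q-q.mean(0); return q[np.argsort(np.arctan2(a[:,1],a[:,0]))]
def rect(a,b,z,x=0): return [(x-a,b,z),(x+a,b,z),(x+a,-b,z),(x-a,-b,z)]
E
python3 - <<'E'
from casefit import *
s,p=pickle.load(open('case.pkl','rb'))
hsv=cv2.cvtColor(p['color'],cv2.COLOR_RGB2HSV)
m=((hsv[...,0]>100)&(hsv[...,0]<125)&(hsv[...,1]>120)&(hsv[...,2]>85)).astype(np.uint8)
m[:, :245]=0; m[:,380:]=0; m[260:]=0
cs,h=cv2.findContours(m,cv2.RETR_CCOMP,cv2.CHAIN_APPROX_NONE)
i=np.argsort([-cv2.contourArea(c) for c in cs])[:4]; print([(cv2.contourArea(cs[j]),cv2.boundingRect(cs[j]),h[0][j][3]) for j in i])
qo=quad(cs[i[0]]); qi=quad(cs[i[1]]); print(qo.round(1).tolist(),qi.round(1).tolist())
K=np.array([(527,190),(531,284)])/1.4
A=rect(.06,.075,.06);B=rect(.0465,.0615,.06)
for n,P,U in [('out',A,qo),('in',B,qi),('both',A+B,np.r_[qo,qi]),('kn',[(.07,.038,.068),(.07,-.038,.068)],K)]:
    v,r=fit(P,U,p,[.566,-.178,.38],s); print(n,v.round(4),r.tolist())
E
```

```text
[(13373.0, (255, 103, 115, 140), np.int32(-1)), (9351.5, (267, 115, 94, 120), np.int32(1)), (156.5, (276, 139, 12, 82), np.int32(-1))]
[[255.2, 115.6], [365.0, 102.7], [370.0, 231.7], [272.2, 242.5]] [[266.9, 125.1], [354.9, 114.2], [360.4, 225.0], [279.8, 234.0]]
out [ 0.5679 -0.1759  0.3979] [[-0.9, -0.8], [0.8, -1.4], [0.9, 1.4], [-0.8, 1.6]]
in [ 0.5678 -0.1759  0.3981] [[1.3, 0.9], [-1.2, 1.6], [-1.4, -1.4], [1.3, -1.8]]
both [ 0.5678 -0.1759  0.3979] [[-0.9, -0.9], [0.7, -1.5], [0.8, 1.4], [-0.8, 1.5], [1.4, 1.0], [-1.2, 1.6], [-1.3, -1.4], [1.3, -1.7]]
kn [ 0.5662 -0.1768  0.4119] [[-0.1, -0.5], [0.1, 0.6]]
```

Call:
drive_tool --pt "0 0 0 0.035 0.01 0.002 1" --pt "0 0 0 0.035 0.01 0.002 1" --pt "0 0 0 0.035 0.01 0.002 1" --pt "0 0 0 0.035 0.01 0.002 1" --pt "0 0 0 0.035 0.01 0.002 1" --pt "0 0 0 0.035 0.01 0.002 1" --pt "0 0 0 0.035 0.01 0.002 1" --pt "0 0 0 0.035 0.01 0.002 1"

```text
time: 4.0
tool_pos: [0.529, 0.0921, 0.2347]
tcp_rot: [1.885, 2.513, 0.001]
wrist_force: [0.7, -0.3, 0.1]
width: 1.001
grip_force: 0.0
```

Call:
drive_tool --pt "0 0 0 0.035 0.01 0.002 1" --pt "0 0 0 0.035 0.01 0.002 1" --pt "0 0 6 0 0 0 1" --pt "0 0 6 0 0 0 1" --pt "0 0 6 0 0 0 1" --pt "0 0 0 0 0 0 1" --pt "0 0 0 0 0 0 1" --pt "0 0 0 0 0 0 1"

```text
time: 4.67
tool_pos: [0.5288, 0.1631, 0.2305]
tcp_rot: [2.251, 2.191, 0.0]
wrist_force: [0.5, 0.5, 0.6]
width: 0.995
grip_force: 0.0
```

```bash
python3 - <<'E'
from h import *
import pickle
s=status.read_state(); p=read_camera('wrist'); save(p,'w_lid',(150,50,430,260),2.8); pickle.dump((s,p),open('lid.pkl','wb'))
print(s['time'],s['tool_pos'],R.from_rotvec(s['tcp_rot']).as_matrix().round(3).tolist())
for k in ['lid','lid_handle']: print([(m['score'],m['bbox']) for m in masks_of(p,k)])
E
```

```text
4.6667 [0.52878091 0.16308626 0.23053534] [[0.027, 1.0, 0.0], [1.0, -0.027, 0.0], [0.0, 0.0, -1.0]]
[(0.98, [175.8, 302.2, 217.9, 355.0]), (0.78, [1.8, 71.5, 123.5, 188.0]), (0.7, [235.0, 110.8, 346.0, 229.3])]
[(0.92, [0.0, 69.7, 121.2, 191.7]), (0.79, [232.8, 112.9, 350.5, 230.8]), (0.62, [177.5, 301.7, 218.1, 353.1])]
```

View pics/w_lid.png

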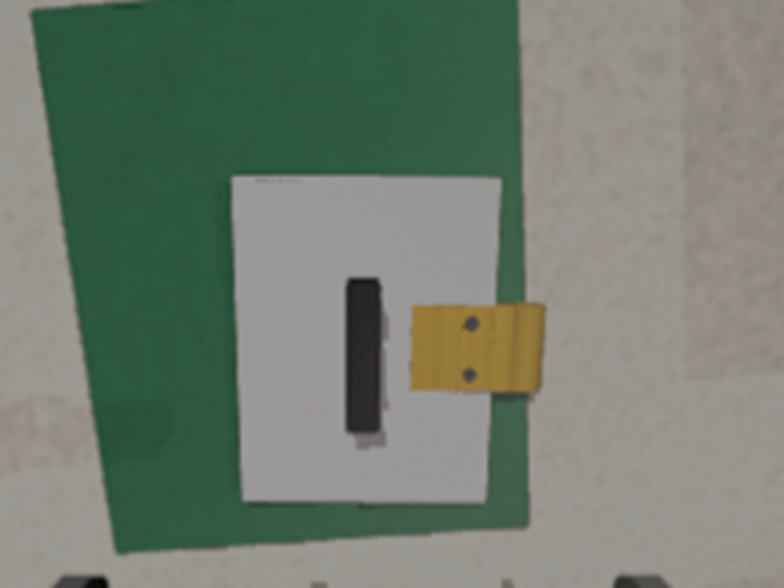

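The close crop shows the aluminium lid on the green mat, as wanted. Plate corners in the crop are (232,176), (501,178), (486,502) and (243,501), the handle is at about (363,355), and the brass knuckle is on the right.

```bash
python3 - <<'E'
from casefit import *
s,p=pickle.load(open('lid.pkl','rb'))
f=lambda a:np.array(a,float)/2.8+[150,50]-.32
U=f([(232,176),(501,178),(486,502),(243,501)])
hsv=cv2.cvtColor(p['color'],cv2.COLOR_RGB2HSV)
m=((hsv[...,1]<40)&(hsv[...,2]>110)).astype(np.uint8); 
y,x=np.mgrid[:420,:560]; m[(x<225)|(x>332)|(y<105)|(y>236)]=0
cs,_=cv2.findContours(m,cv2.RETR_EXTERNAL,cv2.CHAIN_APPROX_NONE); c=max(cs,key=cv2.contourArea)
print(cv2.contourArea(c),cv2.boundingRect(c))
for z in (.016,.018):
  v,r=fit(rect(.055,.07,z,.001),U,p,[.53,.177,-.03],s);print(z,v.round(4),r.tolist())
K=f([(544,304),(541,392)]);k=onz(K,.010,p,s);print('kn y',k.mean(0))
c,sn=np.cos(v[2]),np.sin(v[2]);print('pred',v[0]+.079*c,v[1]+.079*sn)
h=onz(f([(349,281),(379,281),(379,431),(348,432)]),.05,p,s);print('handle',h.mean(0),h[:,:2].round(4).tolist())
M=R.from_rotvec(s['tcp_rot']).as_matrix()
print('lid in tool',M.T@(np.array([v[0],v[1],.033])-s['tool_pos']), 'yaw err deg',np.degrees(np.arctan2(M[1,0],M[0,0]))-90-np.degrees(v[2]))
E
```

```text
9539.5 (233, 113, 96, 117)
0.016 [ 0.5303  0.1771 -0.033 ] [[0.4, 0.4], [-0.3, 0.2], [-0.3, -0.4], [0.3, -0.5]]
0.018 [ 0.5303  0.1773 -0.033 ] [[0.1, 0.1], [-0.0, -0.0], [-0.1, -0.0], [0.0, -0.1]]
kn y [0.60935709 0.17343797 0.01      ]
pred 0.609260470569391 0.17472607884150704
handle [0.53047111 0.17776393 0.05      ] [[0.5256, 0.2077], [0.5371, 0.2074], [0.5358, 0.148], [0.5233, 0.1479]]
lid in tool [0.0142791  0.00111654 0.19753575] yaw err deg 0.3287100193452832
```

Call:
drive_tool --pt "0 0 0.3 0.0143 0.0011 0.03 0.7" --pt "0 0 0 0 0 0.035 0.7" --pt "0 0 0 0 0 0.035 0.7" --pt "0 0 0 0 0 0.035 0.7" --pt "0 0 0 0 0 0.03 0.7" --pt "0 0 0 0 0 0.02 0.7" --pt "0 0 0 0 0 0.012 0.7" --pt "0 0 0 0 0 0 0.7"

```text
time: 5.48
tool_pos: [0.5278, 0.1766, 0.0304]
tcp_rot: [-2.257, -2.181, 0.008]
wrist_force: [-0.6, -1.1, 0.8]
width: 0.699
grip_force: 0.0
```

```bash
python3 - <<'E'
from h import *
s=status.read_state();M=R.from_rotvec(s['tcp_rot']).as_matrix()
print(s['tool_pos'],s['width'],s['wrist_force'],M.round(3).tolist());print(M.T@(np.array([.5303,.1773,.023])-s['tool_pos']))
E
```

```text
[0.52775713 0.17657063 0.03037488] 0.6990604315823828 [-0.60792041 -1.07429886  0.84589467] [[0.034, 0.999, -0.006], [0.999, -0.034, -0.002], [-0.002, -0.006, -1.0]]
[0.00082904 0.00255826 0.00735901]
```

Call:
drive_tool --pt "0 0 0 0.0005 0.0025 0.006 0.6" --pt "0 0 0 0 0 0 0.6" --pt "0 0 0 0 0 0 0.6"

```text
time: 5.73
tool_pos: [0.5344, 0.1783, 0.0291]
tcp_rot: [2.258, 2.182, 0.004]
wrist_force: [-0.2, 0.9, 0.6]
width: 0.596
grip_force: 0.0
```

```bash
python3 - <<'E'
from h import *
s=status.read_state();M=R.from_rotvec(s['tcp_rot']).as_matrix()
print(s['tool_pos'],s['width'],s['wrist_force'],M.round(4).tolist());print(M.T@(np.array([.5303,.1773,.023])-s['tool_pos']))
E
```

```text
[0.53439918 0.17829486 0.0290542 ] 0.596311025357452 [-0.17486625  0.87772715  0.58798654] [[0.0341, 0.9994, 0.0028], [0.9994, -0.0341, 0.0008], [0.0009, 0.0028, -1.0]]
[-0.00113974 -0.00407979  0.00604175]
```

Call:
drive_tool --pt "0 0 0 0 0 0 0.6" --pt "0 0 0 0 0 0 0.6" --pt "0 0 0 0 0 0 0.6" --pt "0 0 0 0 0 0 0.6"

```text
time: 6.07
tool_pos: [0.5331, 0.178, 0.0281]
tcp_rot: [2.259, 2.183, 0.001]
wrist_force: [-0.3, 0.1, 0.5]
width: 0.601
grip_force: 0.0
```

```bash
python3 - <<'E'
from h import *
s=status.read_state();M=R.from_rotvec(s['tcp_rot']).as_matrix()
print(s['tool_pos'],s['q'],s['joint_vel'].round(3),s['wrist_force'],M.round(4).tolist());print(M.T@(np.array([.5303,.1773,.023])-s['tool_pos']))
E
```

```text
[0.53310184 0.17804434 0.02811301] [2.77989898e-01 2.62632405e-01 2.01886582e+00 5.12275514e-05
 8.59071338e-01 3.12027306e-01] [ 0.001  0.004  0.003 -0.    -0.004  0.001] [-0.29679817  0.09495407  0.45230538] [[0.0341, 0.9994, 0.001], [0.9994, -0.0341, 0.0003], [0.0004, 0.001, -1.0]]
[-0.00084114 -0.00277977  0.00511004]
```

Call:
drive_tool --pt "0 0 0 -0.0008 -0.0026 0.003 0.6" --pt "0 0 0 0 0 0.002 0.6" --pt "0 0 0 0 0 0 0.6" --pt "0 0 0 0 0 0 0.6" --pt "0 0 0 0 0 0 0.6"

```text
time: 6.48
tool_pos: [0.53, 0.1771, 0.0223]
tcp_rot: [-2.259, -2.183, 0.0]
wrist_force: [0.1, -0.8, -0.4]
width: 0.601
grip_force: 0.0
```

```bash
python3 - <<'E'
from h import *
s=status.read_state();M=R.from_rotvec(s['tcp_rot']).as_matrix()
print(s['tool_pos'],s['wrist_force']);print(M.T@(np.array([.5303,.1773,.023])-s['tool_pos']))
p=read_camera('wrist');save(p,'grasp',(180,100,460,400),2)
E
```

```text
[0.53000815 0.17713871 0.02231961] [ 0.12757572 -0.79804299 -0.36262347]
[ 0.00017109  0.00028598 -0.00068049]
```

View pics/grasp.png

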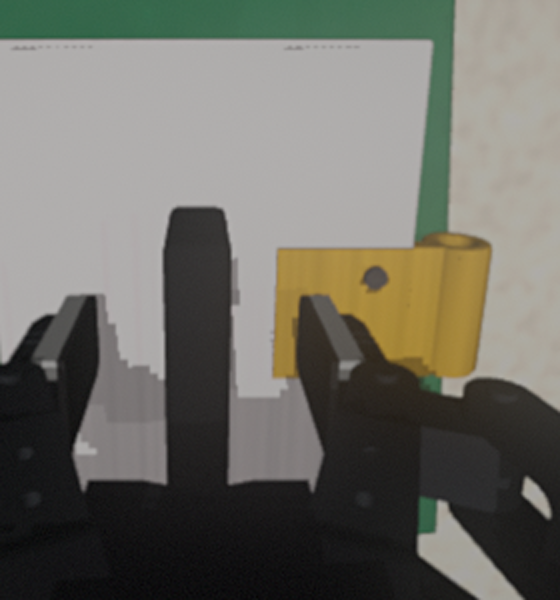

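The handle sits centred between the open fingers, at about (197,340) in the crop, with the fingers at x about 90 and 315. I close on it.

Call:
drive_tool --pt "0 0 0 0 0 0 0" --pt "0 0 0 0 0 0 0" --pt "0 0 0 0 0 0 0" --pt "0 0 0 0 0 0 0" --pt "0 0 0 0 0 0 0" --pt "0 0 0 0 0 0 0" --pt "0 0 0 0 0 0 0" --pt "0 0 0 0 0 0 0" --force 80

```text
time: 7.2
tool_pos: [0.5303, 0.1773, 0.0227]
tcp_rot: [2.259, 2.183, 0.001]
wrist_force: [-0.9, -0.7, 2.8]
width: 0.147
grip_force: 78.8
```

Call:
drive_tool --pt "0 0 0 0 0 0 0" --pt "0 0 0 0 0 -0.005 0" --pt "0 0 0 0 0 -0.01 0" --pt "0 0 0 0 0 -0.02 0" --pt "0 0 0 0 0 -0.02 0" --pt "0 0 0 0 0 -0.02 0" --pt "0 0 0 0 0 -0.02 0" --pt "0 0 0 0 0 -0.015 0"

```text
time: 7.87
tool_pos: [0.5302, 0.1772, 0.1344]
tcp_rot: [2.259, 2.183, 0.001]
wrist_force: [1.1, 0.3, -2.9]
width: 0.151
grip_force: 78.0
```

Call:
drive_tool --pt "0 0 0 0 0 -0.01 0" --pt "0 0 0 0 0 0 0" --pt "0 0 0 0 0 0 0" --pt "0 0 0 0 0 0 0" --pt "0 0 0 0 0 0 0"

```text
time: 8.28
tool_pos: [0.5289, 0.1768, 0.1408]
tcp_rot: [-2.258, -2.182, 0.004]
wrist_force: [-0.1, 0.3, -3.1]
width: 0.148
grip_force: 78.2
```

```bash
python3 - <<'E'
from h import *
import pickle
s=status.read_state();M=R.from_rotvec(s['tcp_rot']).as_matrix()
p=read_camera('wrist');save(p,'held',(180,60,460,400),1.7);pickle.dump((s,p),open('held.pkl','wb'))
print(s['tool_pos'],s['wrist_force'],s['grip_force'],s['width'],M.round(4).tolist())
E
```

```text
[0.52885815 0.17684571 0.14078198] [-0.07389955  0.32051669 -3.13393954] 78.16283583641052 0.1481180579263231 [[0.0341, 0.9994, -0.003], [0.9994, -0.0341, -0.0008], [-0.0009, -0.003, -1.0]]
```

View pics/held.png

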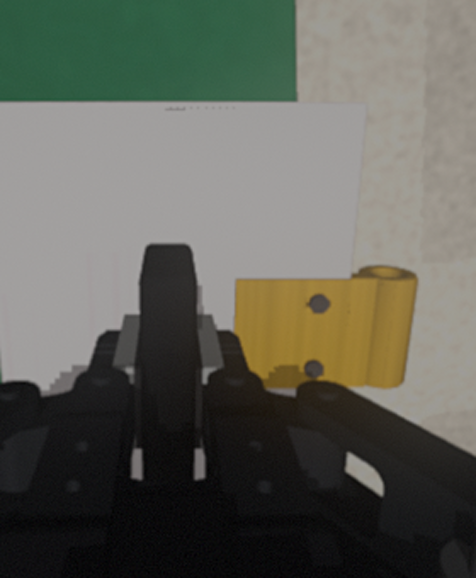

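Call:
drive_tool --pt "0 0 0 -0.02 0.003 0 0" --pt "0 0 0 -0.032 0.0045 0 0" --pt "0 0 0 -0.032 0.0045 0 0" --pt "0 0 0 -0.032 0.0045 0 0" --pt "0 0 0 -0.032 0.0045 0 0" --pt "0 0 0 -0.032 0.0045 0 0" --pt "0 0 0 -0.032 0.0045 0 0" --pt "0 0 0 -0.032 0.0045 0 0"

```text
time: 9.0
tool_pos: [0.5555, -0.0693, 0.1414]
tcp_rot: [-2.258, -2.182, 0.002]
wrist_force: [0.6, -0.9, -2.8]
width: 0.152
grip_force: 78.2
```

Call:
drive_tool --pt "0 0 0 -0.032 0.0045 0 0" --pt "0 0 0 -0.032 0.0045 0 0" --pt "0 0 0 -0.028 0.004 0 0" --pt "0 0 0 -0.016 0.002 0 0" --pt "0 0 -6.2 0 0 0 0" --pt "0 0 -6.2 0 0 0 0" --pt "0 0 -6.2 0 0 0 0" --pt "0 0 -6.2 0 0 0 0"

```text
time: 9.67
tool_pos: [0.5669, -0.176, 0.1413]
tcp_rot: [-1.73, -2.62, 0.0]
wrist_force: [-0.8, -0.5, -3.6]
width: 0.15
grip_force: 78.1
```

Call:
drive_tool --pt "0 0 0 0 0 0.01 0" --pt "0 0 0 0 0 0.01 0" --pt "0 0 0 0 0 0 0" --pt "0 0 0 0 0 0 0" --pt "0 0 0 0 0 0 0" --pt "0 0 0 0 0 0 0"

```text
time: 10.17
tool_pos: [0.5678, -0.1763, 0.1226]
tcp_rot: [1.738, 2.617, 0.0]
wrist_force: [0.1, -0.3, -2.8]
width: 0.151
grip_force: 78.0
```

```bash
cat > tgt.py <<'E'
from h import *
import sys
C=np.array([.5678,-.1759]);yaw=.398
s=status.read_state();M=R.from_rotvec(s['tcp_rot']).as_matrix()
print(s['time'],s['tool_pos'].round(4),s['wrist_force'].round(1),s['grip_force'])
print('to go tool',(M.T@(np.r_[C,.0707]-s['tool_pos'])).round(4),'az',round(np.degrees(np.arctan2(M[1,0],M[0,0])-yaw)-90,2),'tilt',M[:2,2].round(4))
E
python3 - <<'E'
from casefit import *
s,p=pickle.load(open('held.pkl','rb'))
M=R.from_rotvec(s['tcp_rot']).as_matrix()
# lid frame in tool: lid x->tool y, lid y->tool x, lid z->-tool z
def T(q): q=np.array(q); return s['tool_pos']+M@np.array([q[1],q[0],.0207-q[2]])
P=np.array([T(q) for q in [(.056,.07,.016),(.079,.0185,.009),(.079,-.0185,.009),(.007,.03,.05),(-.007,.03,.05)]])
print(((proj(P,p,s)-[180,60])*1.7).round(0).tolist())
E
python3 tgt.py
```

```text
[[365.0, 104.0], [411.0, 271.0], [397.0, 374.0], [196.0, 276.0], [137.0, 276.0]]
10.1667 [ 0.5678 -0.1763  0.1226] [ 0.1 -0.3 -2.8] 78.04435729980469
to go tool [0.0003 0.0002 0.0519] az 0.0 tilt [ 0.0002 -0.    ]
```

Call:
drive_tool --pt "0 0 0 0.0003 0.0002 0.006 0" --pt "0 0 0 0 0 0.01 0" --pt "0 0 0 0 0 0.01 0" --pt "0 0 0 0 0 0.004 0" --pt "0 0 0 0 0 0 0" --pt "0 0 0 0 0 0 0"

```text
time: 10.67
tool_pos: [0.567, -0.1757, 0.0915]
tcp_rot: [-1.737, -2.616, 0.001]
wrist_force: [0.3, 0.1, -2.8]
width: 0.151
grip_force: 78.1
```

```bash
python3 tgt.py; python3 - <<'E'
from h import *
s=status.read_state();p=read_camera('wrist');save(p,'above',(180,60,460,400),1.7)
import pickle;pickle.dump((s,p),open('above.pkl','wb'))
E
```

```text
10.6667 [ 0.567  -0.1757  0.0915] [ 0.3  0.1 -2.8] 78.07262778282166
to go tool [-0.0005  0.0007  0.0208] az 0.03 tilt [-0.0017  0.0007]
```

View pics/above.png

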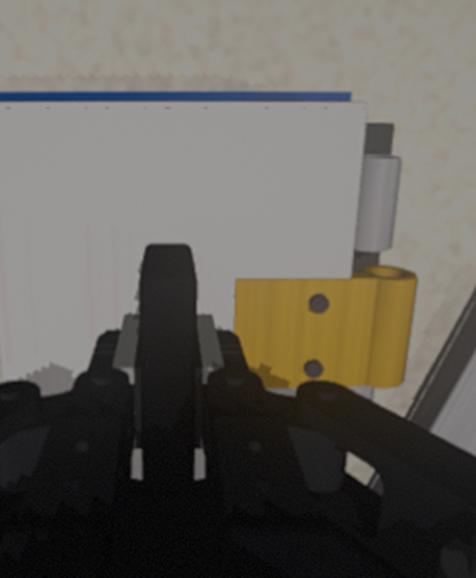

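The lid hangs parallel above the case. The upper steel knuckle is at crop (378,205) and the brass knuckle at (390,330), just clear of it. I compare the steel knuckle with where my case pose predicts it.

```bash
python3 - <<'E'
from h import *
import pickle
s,p=pickle.load(open('above.pkl','rb'))
c,n=np.cos(.398),np.sin(.398)
W=lambda q:[.5678+c*q[0]-n*q[1],-.1759+n*q[0]+c*q[1],q[2]]
P=[W(q) for q in [(.079,.054,.059),(.079,.022,.059),(.06,.075,.06),(.07,.054,.068),(.07,.022,.068)]]
print(((proj(P,p,s)-[180,60])*1.7).round(0).tolist())
E
```

```text
[[399.0, 156.0], [389.0, 246.0], [351.0, 92.0], [384.0, 158.0], [374.0, 253.0]]
```

Call:
drive_tool --pt "0 0 0 0 0 0.003 0" --pt "0 0 0 0 0 0.003 0" --pt "0 0 0 0 0 0.002 0" --pt "0 0 0 0 0 0.002 0" --pt "0 0 0 0 0 0.002 0" --pt "0 0 0 0 0 0 0" --pt "0 0 0 0 0 0 0"

```text
time: 11.3
tool_pos: [0.5675, -0.1759, 0.0803]
tcp_rot: [-1.737, -2.617, 0.0]
wrist_force: [-0.3, 0.4, -3.8]
width: 0.154
grip_force: 78.1
```

```bash
python3 tgt.py
```

```text
11.3 [ 0.5675 -0.1759  0.0803] [-0.3  0.4 -3.8] 78.07252407073975
to go tool [-0.0001  0.0003  0.0096] az 0.04 tilt [-0.0004  0.0001]
```

Lid bottom is now at the rim, with 9.6 mm to go.

Call:
drive_tool --pt "0 0 0 0 0.0002 0.002 0" --pt "0 0 0 0 0 0.002 0" --pt "0 0 0 0 0 0.0015 0" --pt "0 0 0 0 0 0.0015 0" --pt "0 0 0 0 0 0.001 0" --pt "0 0 0 0 0 0 0" --pt "0 0 0 0 0 0 0"

```text
time: 11.88
tool_pos: [0.5682, -0.176, 0.073]
tcp_rot: [1.737, 2.617, 0.0]
wrist_force: [-1.2, 0.6, 2.0]
width: 0.154
grip_force: 78.9
```

```bash
python3 tgt.py
```

```text
11.8833 [ 0.5682 -0.176   0.073 ] [-1.2  0.6  2. ] 78.93699645996094
to go tool [ 0.0003 -0.0004  0.0023] az 0.04 tilt [ 0.0008 -0.0003]
```

Call:
drive_tool --pt "0 0 0 0.0002 -0.0002 0.001 0" --pt "0 0 0 0 0 0.001 0" --pt "0 0 0 0 0 0.001 0" --pt "0 0 0 0 0 0.0005 0" --pt "0 0 0 0 0 0 0" --pt "0 0 0 0 0 0 0" --pt "0 0 0 0 0 0 0"

```text
time: 12.47
tool_pos: [0.5682, -0.176, 0.0694]
tcp_rot: [1.737, 2.616, 0.001]
wrist_force: [1.3, 0.7, 5.2]
width: 0.152
grip_force: 79.2
```

```bash
python3 tgt.py
```

```text
12.4667 [ 0.5682 -0.176   0.0694] [1.3 0.7 5.2] 79.20767784118652
to go tool [ 0.0002 -0.0003 -0.0013] az 0.04 tilt [ 0.0013 -0.0004]
```

Call:
drive_tool --pt "0 0 0 0 0 0.0007 0" --pt "0 0 0 0 0 0.0007 0" --pt "0 0 0 0 0 0 0" --pt "0 0 0 0 0 0 0" --pt "0 0 0 0 0 0 0"

```text
time: 12.88
tool_pos: [0.5682, -0.176, 0.0687]
tcp_rot: [1.737, 2.616, 0.0]
wrist_force: [-0.8, -0.4, 9.9]
width: 0.148
grip_force: 80.0
```

```bash
python3 tgt.py
```

```text
12.8833 [ 0.5682 -0.176   0.0687] [-0.8 -0.4  9.9] 80.01797676086426
to go tool [ 0.0002 -0.0004 -0.002 ] az 0.04 tilt [ 0.0013 -0.0005]
```

Call:
drive_tool --pt "0 0 0 0 0 0.0007 0" --pt "0 0 0 0 0 0 0" --pt "0 0 0 0 0 0 0" --pt "0 0 0 0 0 0 0" --pt "0 0 0 0 0 0 0" --pt "0 0 0 0 0 0 0"

```text
time: 13.38
tool_pos: [0.5682, -0.176, 0.0687]
tcp_rot: [1.737, 2.616, 0.001]
wrist_force: [-2.3, 1.4, 12.2]
width: 0.149
grip_force: 80.6
```

```bash
python3 tgt.py; python3 - <<'E'
from h import *
s=status.read_state();p=read_camera('wrist');save(p,'down',(180,60,460,400),1.7)
p2=read_camera('scene');save(p2,'down_s',(160,170,300,300),4)
E
```

```text
13.3833 [ 0.5682 -0.176   0.0687] [-2.3  1.4 12.2] 80.57417392730713
to go tool [ 0.0002 -0.0004 -0.002 ] az 0.04 tilt [ 0.0013 -0.0004]
```

View pics/down.png

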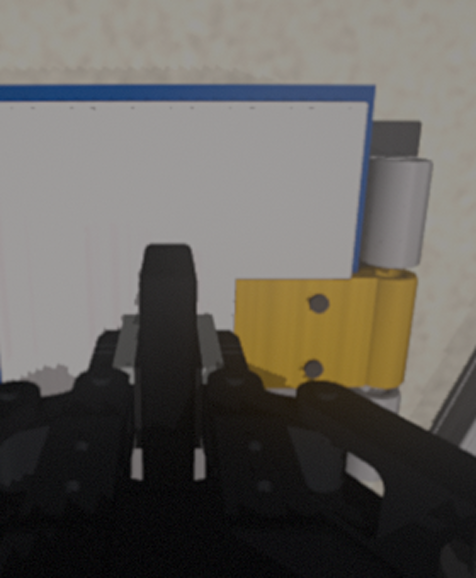

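View pics/down_s.png

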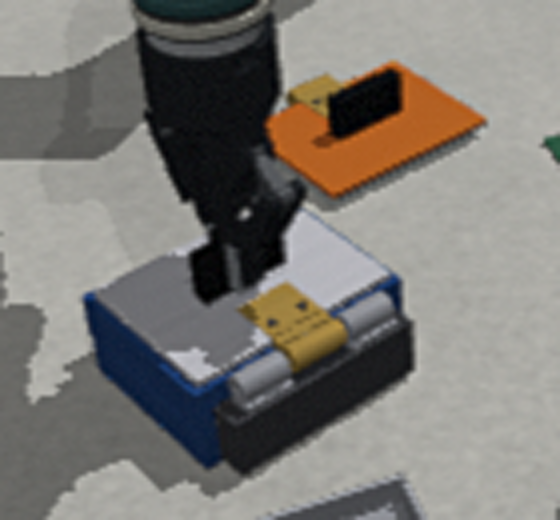

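The lid sits flat on the rim, with the brass knuckle in line between the steel ones (brass edge about (416,280), steel edge about (421,265) in the crop). The height stays at 0.0687 m while the force rises, so it is seated. I hand in.

```bash
python3 -c "
from h import *
print(workorder.finish_job())"
```

```text
the job is handed in; nothing more can be done
None
```

The job is handed in at about 13.4 s: the aluminium lid is on the case, pressed down against the rim and still gripped at about 80 N, with its brass knuckle between the steel ones to within about 1.5 mm by the last wrist picture; no verdict came back.

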